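Close the bayonet clamp on a circuit board

ROBOT

A 7-joint arm with a two-finger parallel gripper is mounted at the origin on a cart in front of the work surface, level with it; the furniture and walls round the work are solid. World frame = base frame: x ahead of the robot, y to its left, z up, the work surface at z = 0. Lengths are in mm, angles in rad, forces in N, time in s.
With the tool pointing down it reaches from about 400 to 925 mm from the base axis. Payload 4.1 kg.
Tool frame: the origin (TCP) lies at the very end of the fingers, on their centre line; the grasp point (between the pads) lies 19 mm behind it (manip.grasp_offset is the z of the grasp point in the tool frame, in mm); z points along the fingers, y is the line along which they close (so a half turn about z gives the same grasp; the last joint's range is limited). The gripper opens to 85 mm and grips with 20 to 120 N. Pads are 22 mm wide; open, the fingers measure 114 mm over their backs; the gripper's body (76 mm by 85 mm) begins 54 mm behind the grasp point. The pads swing forward as they close: fully open they stand 13 mm farther back than shut.
Start: joints at [1.036, 0.398, 0.045, 1.537, -0.019, 1.207, -0.051], TCP at [274.428, -589.265, 231.347] pointing down, gripper open.
Joint ranges: [-2.82, 2.82], [-0.49, 2.23], [-1.37, 1.46], [0, 2.46], [-1.36, 4.5], [0.23, 2], [-2.94, 2.94]. Speed limits (rad/s): [2.57, 2.57, 3.14, 3.14, 3.14, 3.14, 3.14].

INTERFACE

Orientations are given as a 3x3 rotation matrix whose columns are the frame's x, y, z axes.
In Python, from workcell import manip gives the robot as it stands.
- The arm moves only by the tool carry_out, never from a script. Its argument "motion" is a list of rows, each a list of 7 numbers: the shift along the tool's x, y, z in cm, then the turn, a rotation vector about the tool's x, y, z in rad, then the finger opening in cm, from 0 to 8.54. In form: [[dx, dy, dz, rx, ry, rz, hand], ...]. A call has 1 to 5 rows; each row is the pose to reach, as a shift and turn from the pose commanded when the call began, along the tool's axes at that moment; what a row does not reach only later rows make up. A row lasts 1/10 s, in which the tool goes at most 50 mm and 8.59 degrees, less where a joint would pass 70% of its speed; a pose out of reach is approached as far as the arm can. A call with a gripper value outside its range is refused whole. The fingers move at their own pace and stop on an object; the grip force is fixed at half the most. Time passes only in rows, so rows that repeat a pose let the fingers close. It gives the time, the measured TCP pose, the force, the opening and the grip force at its end, in the units of the state.
- manip.observe(): the state, without advancing time (a new reading comes with each control period).
- manip.read_camera(name): name is "side" or "top" or "wrist"; returns a dict with "pixels" (420x560x3 uint8, red, green, blue), "mtx" (3x3 intrinsics, pixels), "dist" ([k1, k2, p1, p2, k3] as OpenCV has them; the pictures are not rectified), "origin" and "rotation" of the camera in the world. Camera axes: x right, y down, z forward; pixel columns grow to the right and rows downward; lengths in mm; the calibration is good to about 2 mm. A picture is of the moment at which its call begins. There is no depth.
- manip.job_done(): hands the job in; it is judged then, once.
The state is a dict: "clock": time; "qpos": joint angles; "joint_velocities": joint speeds; "joint_efforts": joint torques, N m; "ee_pos": TCP position; "eef_rot": TCP orientation; "ft_force": force on the tool from outside, world axes, zero at the start; "torque": the same for the moment, N m; "opening": opening from 0.0 (shut) to 1.0 (fully open); "finger_force": force on a finger pad.
Only numpy, scipy, OpenCV 4.12 (cv2) and the standard library are available. Lean on these libraries where they do the work, as an engineer would, in place of code of your own. Each camera call takes 0.05 s, during which the arm holds its last target. There are 200 camera calls.

TASK

Clamp the circuit board for soldering: push the red-knobbed handle along its slot as far as it goes, so that the jaw slides the board home against the stop, then tip it over sideways into the notch, right down to the end, so that the bolt is locked. Only push the handle with the fingertips or the outside of the fingers, never take it between them; do not touch the board, and leave the solder spool, flux bottle, tweezers and connector where they are.

Things in the scene. Friction and masses are not known exactly. Their poses are not given: they have to be found in the camera images.
- board_clamp: Fixed board clamp: dark base plate 250 x 120 mm, 8 mm thick. Origin under the plate (bench height) on the bolt's centre line. Axes: x = the way the bolt is pushed to close (roughly to the robot's left), z up, -y = the side to which the handle tips. In its frame the plate spans x -130..120, y -60..60 mm; the bolt axis lies at y 0, z 30 mm.
- slot_corner (a point): Corner of the L-shaped slot, on top of the aluminium guide block: clamp frame x -55, y 0, z 50 mm; axes as the clamp's. Block: clamp frame x -117..-38, y -20..20, top at z 50 mm. The slot's long leg (12 mm wide) runs from here 45 mm to -x; the notch (15 mm wide) runs from here to -y through the block's side, cut down to z 33 mm.
- stop_face (a point): Middle of the fixed stop's face (black bar, 26 mm high): clamp frame x 98, y 0, z 20 mm. The two aluminium board rails run from it to x 4 mm, outer sides at y +-52 mm, 22 mm high.
- bolt (a joint): Travel of the bolt (m): 0 = open, 0.045 = end of the slot. The handle moves with it 1:1 along the clamp's x. About 6 N of friction, plus about 4 N from the jaw's springs once the board meets the stop; it stays where it is left. The handle can be tipped only when this is above 0.040; once tipped, the notch keeps it above 0.040.
- handle (a joint): Tip of the handle about the bolt axis (rad): 0 = upright, in the long leg (about 0.1 of play either way); 1.13 = right down in the notch, tipped to the clamp's -y side, away from the robot. Light friction (about 1 N at the knob); it stays where it is left.
- knob (a point): Centre of the red ball knob, 22 mm diameter, 70 mm from the bolt axis on an 8 mm steel stem. Upright it lies 100 mm above the bench, at clamp frame x = -100 mm + bolt travel, y = 0; fully tipped at y = -63, z = 60 mm.
- stem_high (a point): Point on the handle's stem just under the knob, 56 mm from the bolt axis.
- stem_low (a point): Point on the handle's stem, 42 mm from the bolt axis, 22 mm above the guide block when upright.
- board: Green circuit board (60 mm along the clamp's x, 85 mm across, 2 mm thick, parts up to 11 mm above it), lying loose on the two rails. Origin at its centre in plan, 4 mm below mid-thickness, 15 mm above the bench; axes as the clamp's. It starts 6 to 20 mm short of the stop; home, its origin is at clamp frame x = 68 mm.
- jaw: Black sprung jaw pad, 66 mm wide, 26 mm high, that pushes the board's edge; it gives way up to 11 mm against its springs. Its frame is the clamp's, moved along x with the bolt; its face lies at x -1 mm, the bolt's aluminium crossbar behind it at x -35..-23, up to z 42 mm.
- spool_mid (a point): Centre of a loose solder spool, 58 mm diameter, 48 mm high, behind the clamp. Leave alone.
- flux_mid (a point): Loose flux bottle, 30 mm diameter, 81 mm high with its needle, to the right of the clamp beyond the handle; the point is 28 mm up. Leave alone.
- tweezers_mid (a point): Centre of loose black tweezers, 124 mm long, 9 mm high, lying in front of the clamp. Leave alone.
- connector_mid (a point): Centre of a loose green terminal block, 18 x 52 x 19 mm, left of the clamp. Leave alone.
Things that resemble listed ones, but are neither listed nor needed, are in the scene too. What is shaped like the board but blue or pink is not meant.

How it is judged:
By the outcome, as a careful person would: the job done as asked, in the order asked, and still so for the second after the job is handed in, with the robot touching nothing.
It also fails if it takes over 45 s, if anything falls off the work surface, if the arm or the gripper's body presses on something with over 40 N, if the wrist force passes 120 N, or if a joint passes its speed limit or range.

## Working session

There is one attempt and no reset: what is moved stays moved. The work goes in short steps, Python scripts to look and compute and a tool call to move; the robot and the scene stay as the last step left them, time stands still between calls to the robot, and variables do not carry over. Pictures are saved under pics/ and viewed, at most 10 in all, crops included, and the job is handed in when it is done.

Besides the shell and the picture viewer there is one more tool, called after "Request:" in YAML: its name, and indented under it one key for each argument. carry_out: Moves the arm, as the interface text tells. Its arguments: {"type":"object","properties":{"motion":{"type":"array","items":{"type":"array","items":{"type":"number"}}}},"required":["motion"]}

```bash
mkdir -p pics; cat > h.py <<'E'
import numpy as np, cv2
from workcell import manip
def ray(c,uv):
    p=cv2.undistortPoints(np.array([[uv]],float),np.array(c["mtx"]),np.array(c["dist"]))[0,0]
    d=np.array(c["rotation"])@np.array([p[0],p[1],1]); return np.array(c["origin"],float),d/np.linalg.norm(d)
def onz(c,uv,z):
    o,d=ray(c,uv); return o+d*(z-o[2])/d[2]
def tri(c1,a,c2,b):
    o1,d1=ray(c1,a);o2,d2=ray(c2,b)
    s=np.linalg.lstsq(np.c_[d1,-d2],o2-o1,rcond=None)[0]
    p,q=o1+s[0]*d1,o2+s[1]*d2; return (p+q)/2,np.linalg.norm(p-q)
def save(c,n): cv2.imwrite("pics/"+n,c["pixels"][:,:,::-1])
def proj(c,P):
    R=np.array(c["rotation"]).T; return cv2.projectPoints(np.array(P,float).reshape(-1,3),cv2.Rodrigues(R)[0],-R@np.array(c["origin"],float),np.array(c["mtx"]),np.array(c["dist"]))[0][:,0]
def red(c):
    h=cv2.cvtColor(c["pixels"],cv2.COLOR_RGB2HSV); m=(((h[...,0]<7)|(h[...,0]>173))&(h[...,1]>150)&(h[...,2]>70)).astype(np.uint8)
    n,l,s,ce=cv2.connectedComponentsWithStats(m); return [(s[i].tolist(),ce[i].round(1).tolist()) for i in range(1,n) if s[i,4]>25]
E
python3 - <<'E'
from h import *
for n in("top","side"):
    c=manip.read_camera(n); save(c,n+"0.png"); print(n,np.round(c["origin"]),np.round(c["rotation"],2).tolist(),red(c))
s=manip.observe();print(s["clock"],s["ee_pos"],np.round(s["eef_rot"],3),s["ft_force"],s["opening"],manip.grasp_offset)
E
```

```text
top [ 445.   43. 1188.] [[0.0, -1.0, 0.08], [-1.0, -0.01, -0.01], [0.01, -0.08, -1.0]] [([302, 207, 10, 9, 66], [306.8, 210.8])]
side [ 543. -681.  681.] [[1.0, 0.0, -0.01], [0.01, -0.65, 0.76], [-0.01, -0.76, -0.65]] [([112, 34, 16, 7, 47], [120.0, 37.4]), ([286, 59, 23, 12, 71], [296.5, 65.2]), ([361, 75, 8, 11, 50], [364.6, 79.1]), ([282, 210, 11, 13, 105], [287.4, 215.5])]
0.1 [ 274.16083935 -588.70373369  230.3524933 ] [[ 0.906  0.422 -0.001]
 [ 0.422 -0.906  0.002]
 [-0.    -0.002 -1.   ]] [ 0.01755841 -0.31233715  0.42985179] 0.9993758187425795 -18.700000000000003
```

View pics/top0.png

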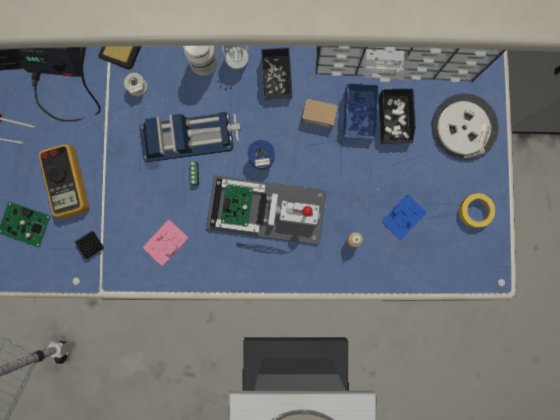

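View pics/side0.png

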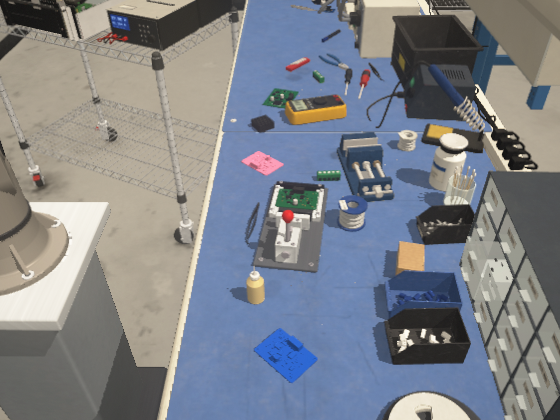

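The top view shows the clamp plate spanning about (208–326, 178–244), with the knob at (307,211), the board at (238,205) and the flux bottle at (355,240). The tweezers are at (262,248) and the spool at (261,154). The side view agrees, with the knob at (287,215).

```bash
python3 - <<'E'
from h import *
t=manip.read_camera("top");s=manip.read_camera("side")
k,e=tri(t,red(t)[0][1],s,[r for r in red(s) if abs(r[1][0]-287)<8][0][1]);print("knob",k.round(1),e)
# plate: dark grey, top view
im=t["pixels"].astype(int);roi=np.zeros(im.shape[:2],bool);roi[170:252,200:335]=1
h=cv2.cvtColor(t["pixels"],cv2.COLOR_RGB2HSV)
bl=(h[...,0]>100)&(h[...,0]<130)&(h[...,1]>110)
m=(roi&~bl).astype(np.uint8)
m=cv2.morphologyEx(m,cv2.MORPH_OPEN,np.ones((9,9)))
n,l,st,ce=cv2.connectedComponentsWithStats(m);i=1+st[1:,4].argmax()
r=cv2.minAreaRect(np.argwhere(l==i)[:,::-1].astype(np.float32));b=cv2.boxPoints(r)
P=np.array([onz(t,x,8) for x in b]);print(b.round(1).tolist(),P.round(1),[np.linalg.norm(P[j]-P[j-1]).round(1) for j in range(4)],P.mean(0))
c=cv2.resize(t["pixels"][160:265,195:375],None,fx=4,fy=4,interpolation=cv2.INTER_CUBIC);cv2.imwrite("pics/crop.png",c[:,:,::-1])
for nm,px,z in(("flux",(355,240),40),("tweez",(262,248),5),("spool",(261,150),48)):print(nm,onz(t,px,z).round())
E
```

```text
knob [537.3  -4.8 100.3] 0.8265013539828201
[[200.0, 170.0], [334.0, 170.0], [334.0, 251.0], [200.0, 251.0]] [[633.6 226.2   8. ]
 [635.2 -68.6   8. ]
 [457.4 -68.2   8. ]
 [455.8 223.1   8. ]] [np.float64(177.8), np.float64(294.8), np.float64(177.8), np.float64(291.4)] [545.50361801  78.10572912   8.        ]
flux [ 480. -110.   40.]
tweez [463.  88.   5.]
spool [671.  91.  48.]
```

View pics/crop.png

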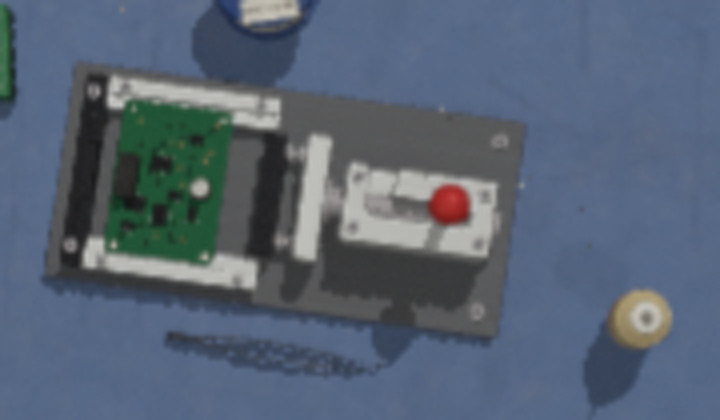

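The crop shows the plate corners at (78,64), (526,124), (495,337) and (46,283), and the knob at (450,204). The handle is upright at the right-hand end of the slot, and the side notch opens upwards in the picture, away from the robot.

```bash
cat >> h.py <<'E'
YAW=None
def rel(target,R):
    s=manip.observe();A=np.array(s["eef_rot"]);from scipy.spatial.transform import Rotation as Q
    d=A.T@(np.array(target)-s["ee_pos"])/10; r=Q.from_matrix(A.T@R).as_rotvec()
    print("rel",d.round(2),r.round(3),"pos",np.round(s["ee_pos"],1),"F",np.round(s["ft_force"],1),"t",s["clock"])
E
python3 - <<'E'
from h import *
t=manip.read_camera("top")
C=np.array([[78,64],[526,124],[495,337],[46,283]])/4+[195-.4,160-.4]
P=np.array([onz(t,x,8) for x in C]);print(P.round(1))
d1=(P[0]-P[1])+(P[3]-P[2]);d2=(P[0]-P[3])+(P[1]-P[2])
print(np.linalg.norm(d1)/2,np.linalg.norm(d2)/2)
th=np.arctan2(d1[0],d1[1]);th2=np.arctan2(-d2[1],d2[0]);print(np.degrees([th,th2]))
a=(th*2+th2)/3;cx=np.array([np.sin(a),np.cos(a),0]);cy=np.array([-np.cos(a),np.sin(a),0])
k=np.array([537.3,-4.8,0]);print("O from knob",k+100*cx,"from plate",P.mean(0)+5*cx-0)
R=np.c_[cx,-cy,[0,0,-1]];print(a,np.linalg.det(R))
rel(k+cx*-42+[0,0,230],R)
E
```

```text
[[621.3 194.9   8. ]
 [589.4 -51.1   8. ]
 [472.8 -34.2   8. ]
 [500.9 210.5   8. ]]
247.157431777132 119.67267893827719
[6.96841394 7.82463273]
O from knob [549.92651109  94.39965331   0.        ] from plate [546.71985568  84.96890207   8.        ]
0.12660304590064167 1.0000000000000002
rel [ 46.27 -38.3    0.11] [-1.000e-03 -0.000e+00 -1.008e+00] pos [ 274.3 -589.   230.8] F [-0.3  0.5 -0.3] t 0.25
```

Request:
carry_out:
  motion:
    - [46.2, -38.3, 0, 0, 0, -1.008, 0]
    - [46.2, -38.3, 0, 0, 0, -1.008, 0]
    - [46.2, -38.3, 0, 0, 0, -1.008, 0]
    - [46.2, -38.3, 0, 0, 0, -1.008, 0]
    - [46.2, -38.3, 0, 0, 0, -1.008, 0]

```text
clock: 0.75
ee_pos: [382.1, -361.5, 231.4]
eef_rot: [[0.37, 0.929, 0.0], [0.929, -0.37, -0.0], [-0.0, 0.0, -1.0]]
ft_force: [0.8, -0.1, -0.1]
opening: 0.145
finger_force: 0.0
```

```bash
cat >> h.py <<'E'
a=0.1266;cx=np.array([np.sin(a),np.cos(a),0]);cy=np.array([-np.cos(a),np.sin(a),0]);R=np.c_[cx,-cy,[0,0,-1]];k=np.array([537.3,-4.8,0])
E
python3 -c "
from h import *
rel(k+cx*-42+[0,0,230],R)"
```

```text
rel [34.81  2.28  0.13] [ 0.     0.    -0.252] pos [ 382.1 -361.5  231.4] F [ 0.8 -0.1 -0.1] t 0.75
```

Request:
carry_out:
  motion:
    - [34.5, 2.3, 0, 0, 0, -0.255, 0]
    - [34.5, 2.3, 0, 0, 0, -0.255, 0]
    - [34.5, 2.3, 0, 0, 0, -0.255, 0]
    - [34.5, 2.3, 0, 0, 0, -0.255, 0]
    - [34.5, 2.3, 0, 0, 0, -0.255, 0]

```text
clock: 1.25
ee_pos: [491.1, -136.7, 231.6]
eef_rot: [[0.13, 0.992, 0.001], [0.992, -0.13, -0.001], [-0.001, 0.001, -1.0]]
ft_force: [0.6, -0.3, 0.6]
opening: 0.002
finger_force: 0.0
```

```bash
python3 -c "
from h import *
rel(k+cx*-42+[0,0,200],R)"
```

```text
rel [9.48 2.88 3.15] [ 0.001  0.001 -0.004] pos [ 491.1 -136.7  231.6] F [ 0.6 -0.3  0.6] t 1.25
```

Request:
carry_out:
  motion:
    - [9.3, 2.9, 3, 0, 0, -0.004, 0]
    - [9.3, 2.9, 3, 0, 0, -0.004, 0]
    - [9.3, 2.9, 3, 0, 0, -0.004, 0]
    - [9.3, 2.9, 3, 0, 0, -0.004, 0]

```text
clock: 1.65
ee_pos: [531.3, -48.5, 200.8]
eef_rot: [[0.122, 0.993, -0.001], [0.993, -0.122, 0.0], [0.0, -0.001, -1.0]]
ft_force: [0.2, -0.9, 0.2]
opening: 0.004
finger_force: 0.0
```

```bash
python3 - <<'E'
from h import *
rel(k+cx*-42+[0,0,82],R)
c=manip.read_camera("side");save(c,"s1.png")
w=manip.read_camera("wrist")
cv2.imwrite("pics/both.png",np.hstack([cv2.resize(c["pixels"][130:300,180:400],(440,340)),cv2.resize(w["pixels"],(453,340))[:,:350]])[:,:,::-1])
E
```

```text
rel [ 0.2   0.06 11.88] [-0.001 -0.     0.004] pos [531.3 -48.5 200.8] F [ 0.2 -0.9  0.2] t 1.65
```

View pics/both.png

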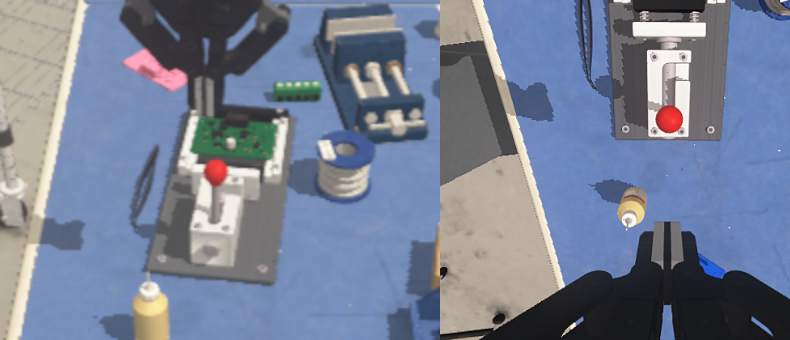

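The left half (side view) shows the closed fingers hanging behind the handle. The right half (wrist view) shows the knob at (669,120), in line with the fingertips at x≈667, and the flux bottle clear to one side.

Request:
carry_out:
  motion:
    - [0.2, 0, 4, 0, 0, 0.004, 0]
    - [0.2, 0, 8, 0, 0, 0.004, 0]
    - [0.2, 0, 11.8, 0, 0, 0.004, 0]
    - [0.2, 0, 11.8, 0, 0, 0.004, 0]

```text
clock: 2.15
ee_pos: [527.0, -50.3, 79.2]
eef_rot: [[0.133, 0.991, -0.01], [0.991, -0.133, -0.0], [-0.002, -0.01, -1.0]]
ft_force: [-0.7, -1.2, 1.2]
opening: -0.004
finger_force: 0.0
```

Request:
carry_out:
  motion:
    - [0.8, 0, 0, 0, 0, 0, 0]
    - [1.6, 0, 0, 0, 0, 0, 0]
    - [2.2, 0, 0, 0, 0, 0, 0]
    - [2.8, 0, 0, 0, 0, 0, 0]
    - [3.4, 0, 0, 0, 0, 0, 0]

```text
clock: 2.65
ee_pos: [537.6, -16.8, 85.4]
eef_rot: [[0.131, 0.991, 0.003], [0.991, -0.131, -0.005], [-0.004, 0.004, -1.0]]
ft_force: [0.2, -6.1, 4.9]
opening: 0.0
finger_force: 3.3
```

```bash
python3 - <<'E'
from h import *
rel(k+[0,0,82],R)
t=manip.read_camera("top");s=manip.read_camera("side");print(red(t),red(s)[-1])
E
```

```text
rel [ 1.19 -0.19  0.33] [ 0.004  0.004 -0.005] pos [537.6 -16.8  85.4] F [ 0.2 -6.1  4.9] t 2.65
[] ([361, 75, 8, 11, 51], [364.6, 79.0])
```

Request:
carry_out:
  motion:
    - [0.5, 0, 0.2, 0, 0, 0, 0]
    - [1.0, 0, 0.2, 0, 0, 0, 0]
    - [1.5, 0, 0.2, 0, 0, 0, 0]
    - [2.0, 0, 0.2, 0, 0, 0, 0]
    - [2.0, 0, 0.2, 0, 0, 0, 0]

```text
clock: 3.25
ee_pos: [539.6, 4.2, 82.4]
eef_rot: [[0.13, 0.991, 0.002], [0.991, -0.13, -0.002], [-0.002, 0.002, -1.0]]
ft_force: [0.4, -4.4, 2.4]
opening: -0.001
finger_force: 2.3
```

```bash
python3 - <<'E'
from h import *
rel(k+[0,0,82],R)
c=manip.read_camera("top");w=manip.read_camera("side")
print(red(c),red(w)[-1])
cv2.imwrite("pics/b2.png",np.hstack([cv2.resize(c["pixels"][165:255,200:335],(405,270)),cv2.resize(w["pixels"][170:280,240:350],(330,330))[:270]])[:,:,::-1])
E
```

```text
rel [-0.92 -0.11  0.04] [ 0.002  0.002 -0.004] pos [539.6   4.2  82.4] F [ 0.4 -4.4  2.4] t 3.25
[] ([361, 75, 8, 11, 52], [364.6, 79.0])
```

View pics/b2.png

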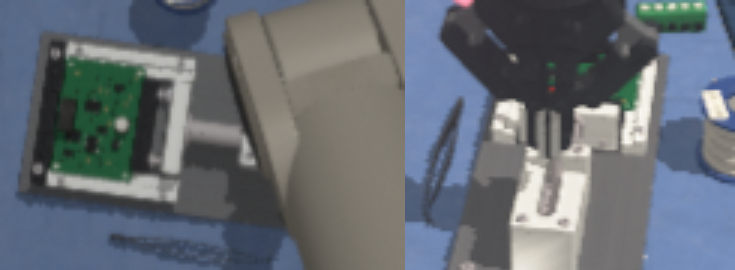

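The top view shows the jaw against the board and the board at the stop or close to it. In the side view the fingers cover the knob, behind the slot.

Request:
carry_out:
  motion:
    - [0.4, 0, 0, 0, 0, 0, 0]
    - [0.8, 0, 0, 0, 0, 0, 0]
    - [0.8, 0, 0, 0, 0, 0, 0]

```text
clock: 3.65
ee_pos: [540.2, 10.2, 82.2]
eef_rot: [[0.131, 0.991, 0.001], [0.991, -0.131, -0.005], [-0.005, 0.001, -1.0]]
ft_force: [-1.1, -8.3, 4.9]
opening: 0.002
finger_force: 4.2
```

Request:
carry_out:
  motion:
    - [0.4, 0, 0, 0, 0, 0, 0]
    - [0.8, 0, 0, 0, 0, 0, 0]
    - [0.8, 0, 0, 0, 0, 0, 0]

```text
clock: 3.95
ee_pos: [540.3, 11.3, 82.2]
eef_rot: [[0.135, 0.991, -0.002], [0.991, -0.135, -0.013], [-0.014, -0.001, -1.0]]
ft_force: [-2.6, -19.5, 9.4]
opening: 0.001
finger_force: 10.0
```

The handle stopped hard at the end of the slot with about 20 N on it. Now I back off and go round to the robot's side of the knob.

Request:
carry_out:
  motion:
    - [-3, 0, 0, 0, 0, 0, 0]
    - [-3, 0, 0, 0, 0, 0, 0]
    - [-3, -4.5, -1, 0, 0, 0, 0]
    - [-3, -4.5, -1, 0, 0, 0, 0]
    - [-1, -4.5, -1, 0, 0, 0, 0]

```text
clock: 4.45
ee_pos: [493.2, 16.4, 91.2]
eef_rot: [[0.133, 0.991, -0.001], [0.991, -0.133, -0.001], [-0.001, -0.001, -1.0]]
ft_force: [0.7, -0.3, -0.2]
opening: -0.001
finger_force: 0.0
```

```bash
python3 - <<'E'
from h import *
rel(k+[0,0,82],R)
w=manip.read_camera("side");t=manip.read_camera("top")
r=[x for x in red(w) if 180<x[1][1]<260 and 260<x[1][0]<320];print(r,[x for x in red(t)])
if r:
    print(onz(w,r[0][1],100))
    if red(t): print(tri(t,red(t)[0][1],w,r[0][1]))
cv2.imwrite("pics/b3.png",np.hstack([cv2.resize(t["pixels"][165:255,200:335],(405,270)),cv2.resize(w["pixels"][170:280,240:350],(330,330))[:270]])[:,:,::-1])
E
```

```text
rel [-1.51  4.65  0.91] [-0.001  0.001 -0.006] pos [493.2  16.4  91.2] F [ 0.7 -0.3 -0.2] t 4.45
[([285, 197, 11, 13, 106], [290.0, 202.5])] []
[542.26995261  32.12278087 100.        ]
```

View pics/b3.png

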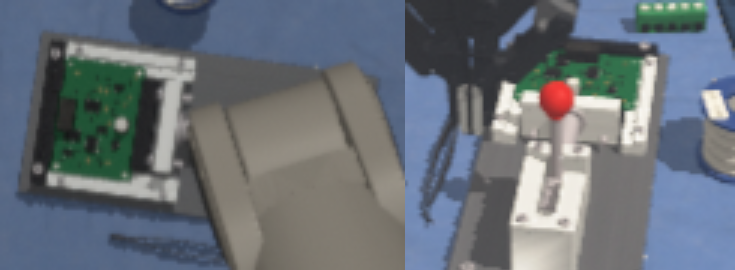

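The knob is upright at the slot's end, at (557,98) in the right half, and triangulates to about (542,32,100). The board is home against the stop and the fingers are clear on the robot's side.

Request:
carry_out:
  motion:
    - [2.2, 0, 0.6, 0, 0, 0, 0]
    - [2.2, 0, 0.6, 0, 0, 0, 0]
    - [2.2, 1.5, 0.6, 0, 0, 0, 0]
    - [2.2, 2.2, 0.6, 0, 0, 0, 0]
    - [2.2, 2.8, 0.6, 0, 0, 0, 0]

```text
clock: 5.05
ee_pos: [525.6, 35.0, 85.3]
eef_rot: [[0.13, 0.991, -0.001], [0.991, -0.13, -0.0], [-0.0, -0.001, -1.0]]
ft_force: [-0.7, 0.5, -0.0]
opening: -0.0
finger_force: 0.4
```

Request:
carry_out:
  motion:
    - [0, 0.8, 0, 0, 0, 0, 0]
    - [0, 1.6, 0, 0, 0, 0, 0]
    - [0, 2.4, 0, 0, 0, 0, 0]
    - [0, 3.2, 0, 0, 0, 0, 0]
    - [0, 3.2, 0, 0, 0, 0, 0]

```text
clock: 5.55
ee_pos: [558.7, 31.2, 85.4]
eef_rot: [[0.13, 0.991, 0.002], [0.991, -0.13, 0.0], [0.0, 0.002, -1.0]]
ft_force: [0.5, -0.5, 0.4]
opening: -0.001
finger_force: 0.0
```

```bash
python3 - <<'E'
from h import *
rel(np.array([542.3,32.1,85]),R)
w=manip.read_camera("side")
print([x for x in red(w) if 180<x[1][1]<260 and 260<x[1][0]<350])
cv2.imwrite("pics/b4.png",cv2.resize(w["pixels"][150:280,240:380],(560,520))[:,:,::-1])
E
```

```text
rel [-0.12 -1.64  0.04] [ 0.002 -0.    -0.004] pos [558.7  31.2  85.4] F [ 0.5 -0.5  0.4] t 5.55
[([306, 204, 11, 11, 99], [310.7, 209.2])]
```

View pics/b4.png

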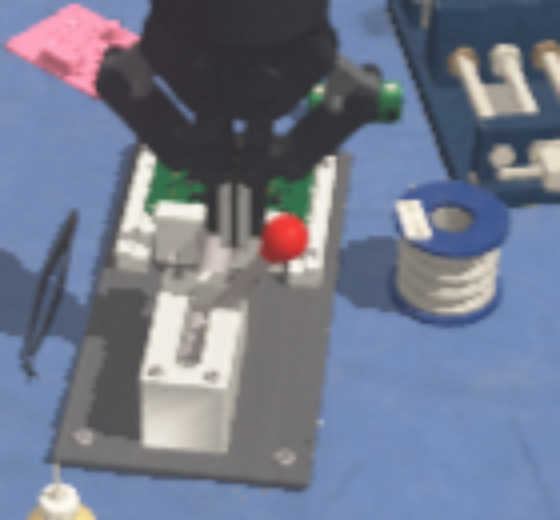

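The handle has tipped sideways into the notch, about halfway down, with the knob at (285,238) in the crop. The fingers are behind it and still pushing.

Request:
carry_out:
  motion:
    - [0, 0.9, 0, 0, 0, 0, 0]
    - [0, 1.8, 0, 0, 0, 0, 0]
    - [0, 2.7, 0, 0, 0, 0, 0]
    - [0, 3.6, 0, 0, 0, 0, 0]
    - [0, 3.8, 0, 0, 0, 0, 0]

```text
clock: 6.1
ee_pos: [596.6, 26.2, 85.5]
eef_rot: [[0.13, 0.991, 0.002], [0.991, -0.13, 0.0], [0.0, 0.002, -1.0]]
ft_force: [0.1, 0.0, 0.8]
opening: 0.003
finger_force: 0.1
```

Request:
carry_out:
  motion:
    - [0, 0.2, 0.4, 0, 0, 0, 0]
    - [0, 0.3, 0.8, 0, 0, 0, 0]
    - [0, 0.3, 1.2, 0, 0, 0, 0]
    - [0, 0.3, 1.5, 0, 0, 0, 0]
    - [0, 0.3, 1.5, 0, 0, 0, 0]

```text
clock: 6.6
ee_pos: [597.4, 26.1, 70.2]
eef_rot: [[0.129, 0.992, -0.001], [0.992, -0.129, -0.0], [-0.0, -0.001, -1.0]]
ft_force: [-0.8, 0.1, 2.3]
opening: 0.002
finger_force: 1.3
```

Request:
carry_out:
  motion:
    - [0, 0.1, 0.3, 0, 0, 0, 0]
    - [0, 0.1, 0.5, 0, 0, 0, 0]
    - [0, 0.1, 0.5, 0, 0, 0, 0]

```text
clock: 6.9
ee_pos: [598.4, 26.0, 68.3]
eef_rot: [[0.13, 0.992, -0.001], [0.992, -0.13, -0.002], [-0.002, -0.001, -1.0]]
ft_force: [-7.8, -0.9, 20.9]
opening: -0.001
finger_force: 11.0
```

It is firmly at the end, with about 21 N on it. I retract up and away, then check.

Request:
carry_out:
  motion:
    - [0, 0, -4, 0, 0, 0, 0]
    - [0, 0, -8, 0, 0, 0, 0]
    - [0, 0, -13, 0, 0, 0, 0]
    - [-5, 0, -15, 0, 0, 0, 0]
    - [-10, 0, -15, 0, 0, 0, 0]

```text
clock: 7.4
ee_pos: [588.4, -67.9, 219.2]
eef_rot: [[0.124, 0.992, 0.007], [0.992, -0.124, 0.0], [0.001, 0.007, -1.0]]
ft_force: [0.7, -0.8, -0.1]
opening: 0.0
finger_force: 0.0
```

Request:
carry_out:
  motion:
    - [-5, 0, 0, 0, 0, 0, 0]
    - [-10, 0, 0, 0, 0, 0, 0]
    - [-15, 0, 0, 0, 0, 0, 0]
    - [-20, 0, 0, 0, 0, 0, 0]
    - [-20, 0, 0, 0, 0, 0, 0]

```text
clock: 7.9
ee_pos: [556.3, -278.5, 214.0]
eef_rot: [[0.143, 0.99, -0.004], [0.99, -0.143, -0.005], [-0.006, -0.003, -1.0]]
ft_force: [-0.7, -0.5, -0.0]
opening: -0.001
finger_force: 0.0
```

```bash
python3 - <<'E'
from h import *
w=manip.read_camera("side");t=manip.read_camera("top")
r=[x for x in red(w) if 180<x[1][1]<260 and 260<x[1][0]<350];q=[x for x in red(t) if x[1][0]<330];print(r,q)
if r and q:
    p,e=tri(t,q[0][1],w,r[0][1]);print(p,e); d=p-[542.3,32.1,0];print("cx,cy,z",d@cx,d@cy,p[2])
s=manip.observe();print(s["ee_pos"],s["ft_force"],s["clock"])
cv2.imwrite("pics/b5.png",np.hstack([cv2.resize(t["pixels"][140:260,180:360],(450,300)),cv2.resize(w["pixels"][150:280,240:380],(323,300))])[:,:,::-1])
E
```

```text
[] [([289, 176, 9, 11, 73], [292.8, 180.6])]
[ 559.11887491 -269.41552214  214.25305803] [ 1.02808906  0.70157664 -0.40341995] 8.0
```

View pics/b5.png

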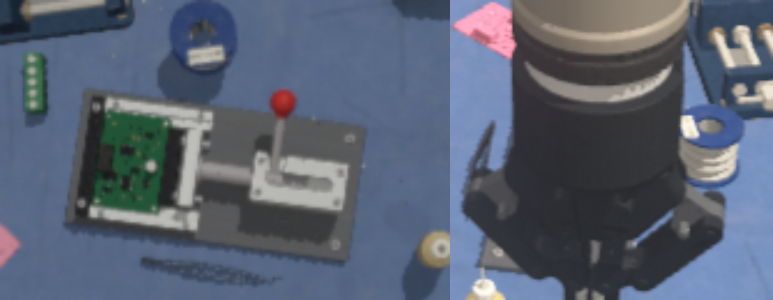

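The top view shows the knob tipped out over the far side at (283,103), with its stem in the notch. The board sits against the stop, and the spool, flux, tweezers and connector are where they were. Next I check the tip depth from the knob position, then hand in.

```bash
python3 - <<'E'
from h import *
t=manip.read_camera("top");q=[x for x in red(t) if x[1][0]<330]
p=onz(t,q[0][1],60);d=p-np.array([542.3,32.1,60]);print("cx,cy",d@cx,d@cy)
ok=-d@cy>59
if ok: print(manip.job_done())
E
```

```text
cx,cy -1.388878834396203 -62.12268706912327
the job is handed in; nothing more can be done
None
```

The board is clamped and the job is handed in: the handle was pushed to the end of its slot, which slid the board home against the stop. It was then tipped fully down into the notch; the knob measured 62 mm to the side, against 63 mm for fully locked. In the last top view the board is at the stop and the spool, flux bottle, tweezers and connector have not moved.

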